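Hold the lantern's battery cap at its test mark

ROBOT

A 6-joint arm with a two-finger parallel gripper is mounted at the origin on the work surface. World frame = base frame: x ahead of the robot, y to its left, z up, the work surface at z = 0. Lengths are in m, angles in rad, forces in N, time in s.
With the tool pointing down it reaches from about 0.25 to 0.775 m from the base axis. Payload 4 kg.
Tool frame: the origin (TCP) lies at the very end of the fingers, on their centre line; the grasp point (between the pads) lies 19 mm behind it; x points along the fingers, y is the direction in which the jaws open and shut, and the axes are right-handed (so a half turn about x gives the same grasp; the last joint's range is limited). The gripper opens to 94 mm and grips with 3 to 60 N. Pads are 16 mm wide; open, the fingers measure 119 mm over their backs; the gripper's body (75 mm by 177 mm) begins 78 mm behind the grasp point.
Start: joints at [-1.235, 0.087, 1.371, -0, 1.684, -0.103], TCP at [0.234, -0.498, 0.206] pointing down, gripper open.
Joint ranges: [-3.1, 3.1], [-0.76, 2.03], [0.27, 2.55], [-1.08, 4.22], [0.17, 2.65], [-2.57, 2.57]. Speed limits (rad/s): [2.79, 2.79, 3.14, 3.14, 3.14, 3.14].

INTERFACE

Orientations are given as [roll, pitch, yaw] about the fixed x, y, z axes, in that order (R = Rz(yaw) Ry(pitch) Rx(roll)).
In Python, from bench import robot gives the robot as it stands.
- The arm moves only by the tool carry_out, never from a script. Its argument "targets" is a list of rows, each a list of 5 numbers: the closure, from 0 (fully open) to 1 (shut), then the shift along the tool's x, y, z in cm, then the turn about the tool's x in degrees. In form: [[fingers, tx, ty, tz, turn], ...]. A call has 1 to 20 rows; each row shifts and turns the commanded pose from where the row before left it, along the tool's axes as they then stand; what a row does not reach is not made up. A row lasts 1/10 s, in which the tool goes at most 50 mm and 8.59 degrees, less where a joint would pass 70% of its speed; a pose out of reach is approached as far as the arm can. A call is refused whole if a number of a shift passes 5 or a number of a turn 8.59, either way. A call with a gripper value outside its range is refused whole. The fingers move at their own pace and stop on an object; the grip force is fixed at half the most. Time passes only in rows, so rows that do not move let the fingers close. It gives the time, the measured TCP pose, the force and the opening at its end, in the units of the state.
- robot.get_obs(): the state, without advancing time (a new reading comes with each control period).
- robot.snapshot(name): name is "scene" or "top" or "wrist"; returns a dict with "image" (420x560x3 uint8, red, green, blue), "camera_matrix" (3x3 intrinsics, pixels), "pose" (4x4, takes a point from camera to world coordinates). Camera axes: x right, y up, looking along -z (the intrinsics and any distortion apply to the point x, -y, -z); pixel columns grow to the right and rows downward; lengths in m; the calibration is good to about 2 mm. The wrist camera is an equidistant fisheye: a pixel r from the principal point sees the ray r / f radians off the axis. A picture is of the moment at which its call begins. There is no depth.
- robot.close_job(): hands the job in, once; it reports no verdict.
The state is a dict: "time": time; "joint_positions": joint angles; "qvel": joint speeds; "joint_torque": joint torques, N m; "tool_pos": TCP position; "ee_rot": TCP orientation; "wrist_force": force on the tool from outside, world axes, zero at the start; "wrist_torque": the same for the moment, N m; "width": finger opening in m.
Only numpy, scipy, OpenCV 4.12 (cv2) and the standard library are available. Lean on these libraries where they do the work, as an engineer would, in place of code of your own. Each camera call takes 0.05 s, during which the arm holds its last target. There are 200 camera calls.

TASK

Test the porch lantern's battery: first press the small lift lever on the lantern's head down flat, then set the orange battery cap into the neck with its lugs through the two slots, fully down, and twist it clockwise (seen from above) until its white pointers stand at the yellow test marks, half-way to the red lock marks; never let it go on to the lock click. A spring turns the cap back if it is let go, so finish still gripping the cap and holding it at the test marks, with the lever still down. Leave the other things on the bench alone.

Things in the scene. Friction and masses are not known exactly. Their poses are not given: they have to be found in the camera images.
- neck_mouth (a point): Centre of the mouth of the lantern's neck, at its top rim, 97 mm above the bench; z up. Grey top ring 5 mm thick, round 45 mm bore, and two opposite slots 13 mm wide running out from the bore along +x and -x of this frame, far enough for the cap's lugs. Under the ring the lugs can turn clockwise (seen from above) only. The neck is a black tube 72 mm wide, 22 mm above the lantern's head.
- lantern: Green lantern fixed to the bench: housing 130 x 220 mm (x, y), flat head 75 mm high, on a 160 x 250 x 12 mm foot. Origin under its middle, z up; its yaw varies. The neck's axis is 45 mm along -y; its slots run along x, the short side. Around the neck's foot lie white marks (at the slots), yellow (test, 45 degrees clockwise) and red (lock, 90 degrees).
- test_mark: The pair of yellow test marks (each 14 x 6 mm, 37 to 51 mm from the neck's axis, on the flange at the neck's foot). The origin is on the neck's axis at the height of the rim; the x axis runs through both marks; z is up.
- contact_ring (a joint): Angle (rad) of the sprung ring in the neck that the cap's lugs drive clockwise: 0 at rest; the cap turns 0.1 to 0.25 before it moves, then it follows the cap. The spring pushes the cap back, 0.03 N m at first, 0.1 N m at the test marks. From 1.0 rad of cap turn sprung balls resist; beyond a ring angle of 1.2 the cap is in the lock click.
- lift_lever (a joint): Angle (rad) of the lift lever: 0 = lying flat (down, against its stop), up to 1.0 = raised. It stays where it is left; stiff, about 4 N at the paddle. While it is raised, a brass pin stands up in the neck and keeps the cap from seating.
- lever_paddle (a point): Centre of the red paddle (24 mm along the lever, 22 mm wide, 9 mm thick) at the free end of the lift lever, 52 mm from the pivot; its x axis runs along the lever from paddle to pivot. Beyond the pivot the lever does not reach; the steel arm between is 12 mm wide and 7 mm thick.
- lever_pivot (a point): Point on the lift lever's horizontal pivot, fixed to the lantern's head 14 mm above its flat top, 115 mm sideways of the neck's axis. The pivot axis is the y axis of this frame; lying flat, the lever points from here along -x of this frame.
- cap_grip (a point): Point on the axis of the loose battery cap where to grip it, 44 mm above its underside (it stands upright on its plug, 0.12 kg). Black grip bar: 52 mm long on x, 22 wide on y, from 23 mm below to 11 mm above this point; white pointers along x. When fully down the orange disc (70 mm wide) rests on the neck's rim and this point is 31 mm above the mouth.
- cap: The same cap, 55 mm tall: origin at the centre of its underside, x along lugs and grip bar, z up. From below: grey plug 39 mm wide, 13 mm long, with two lugs at its lower end along +x and -x (7 mm wide, 6 mm high, 56 mm over both); orange disc 70 mm wide, 8 mm thick; grip bar 34 mm high. Both ends are alike: it goes in either way round.
- dustpan: Yellow plastic dustpan, 330 x 214 x 46 mm with handle; bystander. Origin under the middle of the pan.
- short_broom: Short wooden hand broom, 270 x 55 x 46 mm; bystander. Origin under its middle, x along it.
- corner_clip: Aluminium boot-tray corner clip, 70 x 70 x 30 mm; bystander. Origin under its middle.
- blue_bowl: Blue ceramic bowl, 150 mm wide, 60 mm high; bystander. Origin under its middle.
- wax_tin: Round steel wax tin, 84 mm wide, 26 mm high; bystander. Origin under its middle.
- spare_cell: Spare battery cell standing on end, 33 mm wide, 61 mm high; bystander. Origin under its middle.
There are look-alikes about, which are no part of the job. What is meant by the cap is not blue, purple or turquoise, and is the larger of those in its own colour.

How it is judged:
On the way, in this order (a step that is already met when the one before it is completed fails the run):
1. the lift lever is pressed down flat while the cap is still away from the neck (value of joint lift_lever below 0.12 rad and distance between cap_grip and neck_mouth above 0.06 m), for 0.2 s.
2. the cap is fully down in the neck, lugs through the slots (horizontal distance between cap_grip and neck_mouth below 0.006 m and z of cap_grip in the frame of neck_mouth below 0.0345 m), for 0.1 s.
At the end, for the whole second after the job is handed in: Fingers still grip the cap (over 2 N); it is still, within 6 mm of the neck's axis, at most 3.5 mm above fully down, tilt under 0.15 rad, pointers within 0.2 rad of the test marks, contact ring at 0.3 to 1.0 rad, lift lever below 0.15 rad (all of step 2 and angle between the x axis of cap_grip and the x axis of test_mark, either way round below 0.2 rad and value of joint contact_ring between 0.3 and 1 rad and value of joint lift_lever below 0.15 rad and contact force between the fingers and cap above 2 N and angle between cap's own z axis and vertical below 0.15 rad and linear speed of cap below 0.02 m/s and angular speed of cap below 0.15 rad/s); the arm keeps its last pose, push and grip.
It fails at once if the cap went on into the lock click (value of joint contact_ring above 1.2 rad).
It fails at once if a bystander on the bench was pushed away (over 30 mm) (distance of any of dustpan, short_broom, corner_clip, blue_bowl, wax_tin, spare_cell from where it was at the start of the episode above 0.03 m).
It also fails if it takes over 56 s, if anything falls off the work surface, if the arm or the gripper's body presses on something with over 40 N, if the wrist force passes 120 N, or if a joint passes its speed limit or range.

## Working session

There is one attempt and no reset: what is moved stays moved. The work goes in short steps, Python scripts to look and compute and a tool call to move; the robot and the scene stay as the last step left them, time stands still between calls to the robot, and variables do not carry over. Pictures are saved under pics/ and viewed, about 8 in all and at most 12, crops included, and the job is handed in when it is done.

Besides the shell and the picture viewer there is one more tool, called after "Emit:" as name(argument=value, ...) on one line, values as JSON. carry_out: Moves the arm, as the interface text tells. Its arguments: {"type":"object","properties":{"targets":{"type":"array","items":{"type":"array","items":{"type":"number"}}}},"required":["targets"]}

```bash
mkdir -p pics; ls; cat > h.py <<'E'
import numpy as np, cv2, json
from bench import robot
def snap(n,f):
    s=robot.snapshot(n); cv2.imwrite(f'pics/{f}.png',s['image'][:,:,::-1]); np.savez(f'pics/{f}.npz',K=s['camera_matrix'],T=s['pose'],im=s['image']); return s
def load(f):
    return np.load(f'pics/{f}.npz')
def w(f,u,v,z,fish=False):
    d=load(f);K,T=d['K'],d['T']
    a=np.array([(u-K[0,2])/K[0,0],(v-K[1,2])/K[1,1]])
    if fish:
        r=np.hypot(*a); k=np.sin(r)/r if r>1e-9 else 1; ray=np.array([a[0]*k,-a[1]*k,-np.cos(r)])
    else: ray=np.array([a[0],-a[1],-1])
    ray=T[:3,:3]@ray; return T[:3,3]+ray*(z-T[2,3])/ray[2]
E
python3 - <<'E'
from h import *
a=snap('top','top0');b=snap('scene','scene0')
print(a['camera_matrix'],a['pose'],b['pose']);print(robot.get_obs())
E
```

```text
pics
[[504.13383459   0.         283.72362281]
 [  0.         504.13383459 205.85213377]
 [  0.           0.           1.        ]] [[ 0.01959614  0.99883846 -0.04401961  0.46018441]
 [-0.99957932  0.02051424  0.02050262 -0.02724344]
 [ 0.02138184  0.04359932  0.99882026  1.77784766]
 [ 0.          0.          0.          1.        ]] [[ 0.03300599 -0.74187671  0.66972349  1.26082994]
 [ 0.9994083   0.01801042 -0.02930306 -0.05712068]
 [ 0.00967726  0.67029439  0.74203219  0.88902179]
 [ 0.          0.          0.          1.        ]]
{'time': 0.1, 'joint_positions': array([-1.23508812e+00,  8.78751429e-02,  1.37210804e+00, -1.37043003e-05,
        1.68358768e+00, -1.03102381e-01]), 'qvel': array([ 0.00083031, -0.00214555, -0.00509938,  0.00021203, -0.0005912 ,
       -0.00054115]), 'joint_torque': array([ 2.06676777e-03, -3.41255736e+01, -3.03299797e+01,  7.21103651e-02,
        3.04861239e-02, -8.91326590e-05]), 'tool_pos': array([ 0.23350079, -0.49742575,  0.20442197]), 'ee_rot': array([-1.66701369,  1.56881807,  1.91338802]), 'wrist_force': array([-0.25685805, -1.00541881,  0.13362617]), 'wrist_torque': array([-0.00921324,  0.00647953,  0.02481623]), 'width': 0.0937723163377343}
```

View pics/top0.png

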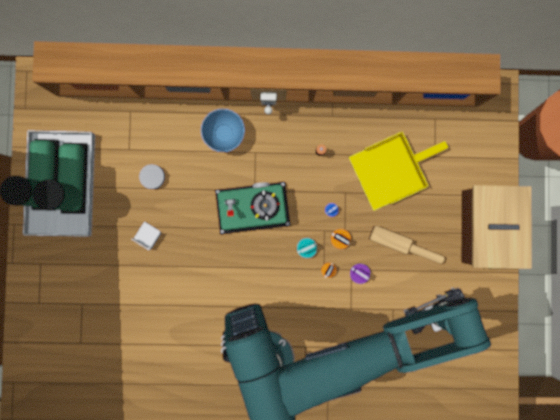

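View pics/scene0.png

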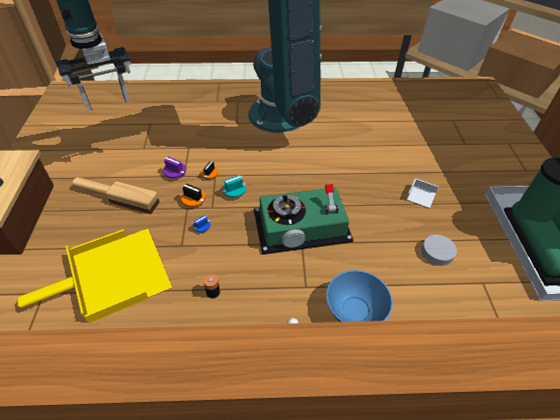

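Cap look-alikes in top0: larger orange (341,239), small orange (328,270), turquoise (306,248), purple (361,273), blue (332,210). My choice is the larger orange one at (341,239). The lantern is at (253,208), with its neck at (264,205) and the red paddle at about (231,213). I'll check with one close crop.

```bash
python3 - <<'E'
from h import *
im=load('top0')['im'][170:290,205:375,::-1]
cv2.imwrite('pics/c1.png',cv2.resize(im,None,fx=4.7,fy=4.7,interpolation=cv2.INTER_CUBIC))
for n,u,v,z in [('neck',264.5,205,.097),('cap',341,239,.04),('small',328,270,.03),('paddle',231,213,.11),('lant',253,208,.075)]: print(n,w('top0',u,v,z).round(4))
E
```

```text
neck [0.5358 0.0024 0.097 ]
cap [ 0.4264 -0.2628  0.04  ]
small [ 0.3183 -0.2206  0.03  ]
paddle [0.5065 0.1122 0.11  ]
lant [0.5258 0.0414 0.075 ]
```

View pics/c1.png

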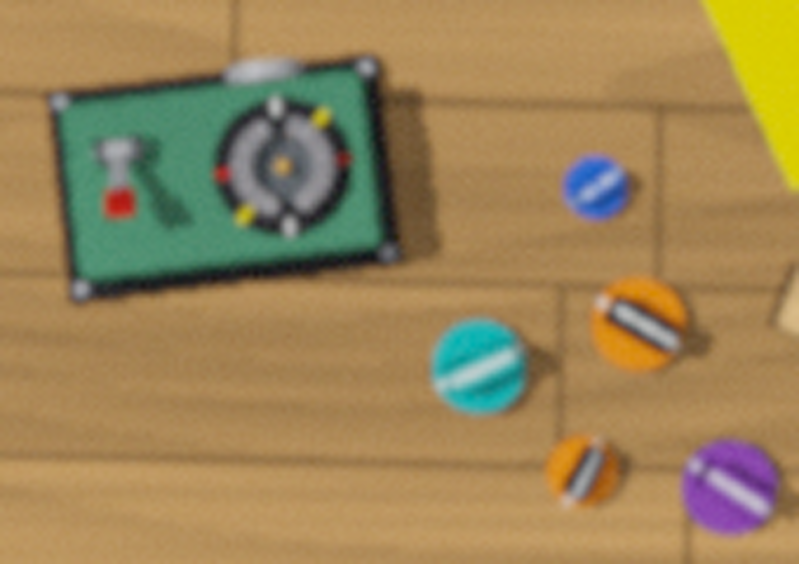

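```bash
cat >> h.py <<'E'
from scipy.spatial.transform import Rotation as Ro
def plan(goal,jaw=None):
    "shift in tool axes (cm) from measured pose to goal; jaw: wanted yaw (deg) of tool y, mod 180"
    o=robot.get_obs();R=Ro.from_euler('xyz',o['ee_rot']).as_matrix()
    s=R.T@(np.array(goal)-o['tool_pos'])*100
    yaw=np.degrees(np.arctan2(R[1,1],R[0,1]))
    print('t',o['time'],'tcp',o['tool_pos'].round(4),'jawyaw',yaw.round(1),'xdir',R[:,0].round(3),'q',o['joint_positions'].round(2),'F',o['wrist_force'].round(1),'T',o['wrist_torque'].round(2),'w',round(o['width'],4))
    print('shift cm',s.round(2))
    if jaw is not None: print('turn deg', round((-(jaw-yaw)+90)%180-90,1))
E
python3 - <<'E'
from h import *
plan([.46,.06,.26])
E
```

```text
t 0.1 tcp [ 0.2335 -0.4974  0.2044] jawyaw -64.9 xdir [-0.001  0.002 -1.   ] q [-1.24  0.09  1.37 -0.    1.68 -0.1 ] F [-0.3 -1.   0.1] T [-0.01  0.01  0.02] w 0.0938
shift cm [ -5.47 -40.85 -44.19]
```

Emit:
carry_out(targets=[[1,-0.4,-3.1,-3.4,0],[1,-0.4,-3.1,-3.4,0],[1,-0.4,-3.1,-3.4,0],[1,-0.4,-3.1,-3.4,0],[1,-0.4,-3.1,-3.4,0],[1,-0.4,-3.1,-3.4,0],[1,-0.4,-3.1,-3.4,0],[1,-0.4,-3.1,-3.4,0],[1,-0.4,-3.1,-3.4,0],[1,-0.4,-3.1,-3.4,0],[1,-0.4,-3.1,-3.4,0],[1,-0.4,-3.1,-3.4,0],[1,-0.4,-3.1,-3.4,0],[1,0,0,0,0],[1,0,0,0,0],[1,0,0,0,0]])

```text
time: 1.7
tool_pos: [0.4621, 0.0538, 0.257]
ee_rot: [0.115, 1.57, -2.588]
wrist_force: [0.6, 0.0, -0.8]
width: 0.0006
```

```bash
python3 - <<'E'
from h import *
s=snap('wrist','w1');print(s['camera_matrix'],s['pose'].round(3))
plan([.5,.1,.2])
im=s['image'][:,:,::-1];cv2.imwrite('pics/w1.png',cv2.resize(im,(800,600),interpolation=cv2.INTER_CUBIC))
E
```

```text
[[325.1922621    0.         282.89246658]
 [  0.         325.1922621  212.24264547]
 [  0.           0.           1.        ]] [[ 0.423  0.876  0.232  0.53 ]
 [-0.906  0.408  0.109  0.085]
 [ 0.001 -0.256  0.967  0.435]
 [ 0.     0.     0.     1.   ]]
t 1.75 tcp [0.4622 0.0535 0.2571] jawyaw -65.0 xdir [-0.001 -0.001 -1.   ] q [-0.01 -0.11  1.46 -0.    1.79  1.13] F [ 0.  -0.5 -0.5] T [0.   0.05 0.  ] w 0.0007
shift cm [ 5.71 -2.62 -5.4 ]
```

View pics/w1.png

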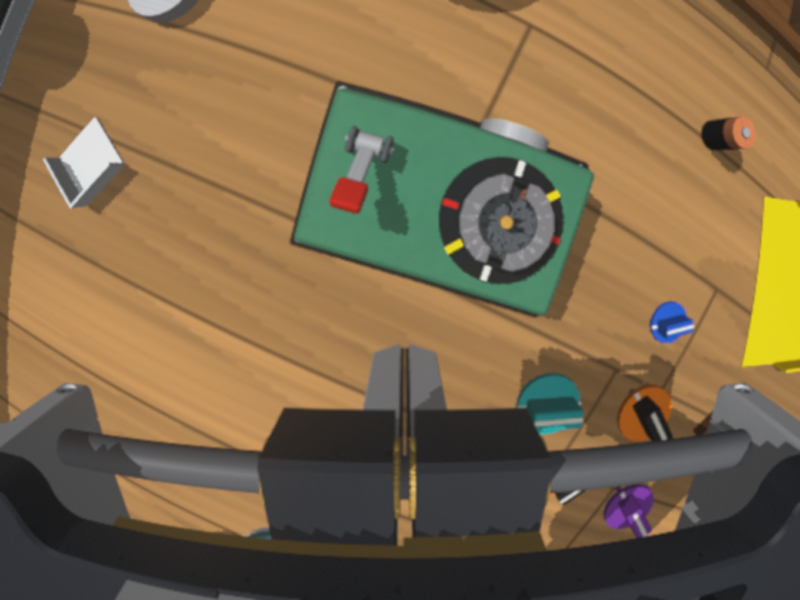

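```bash
python3 - <<'E'
from h import *
f=560/800
P=lambda u,v,z:w('w1',u*f,v*f,z,True)
for n,a,b in [('white',(520,168),(487,272)),('yel',(553,196),(454,247)),('red',(450,203),(557,241))]:
    p,q=P(*a,.078),P(*b,.078); print(n,((p+q)/2).round(4),np.linalg.norm(p-q).round(4),np.degrees(np.arctan2(*(p-q)[1::-1])).round(1))
print('pivot',P(370,147,.095).round(4))
for z in (.11,.12,.13):print('paddle',P(350,192,z).round(4))
p=P(520,168,.078)[:2];q=P(487,272,.078)[:2];c=(p+q)/2
for yaw in (6,8,10):
    r=np.radians(yaw);print(yaw,'pivot guess',c+.115*np.array([-np.sin(r),np.cos(r)]))
E
```

```text
white [0.5377 0.0027 0.078 ] 0.0862 8.7
yel [0.5374 0.002  0.078 ] 0.0893 -36.7
red [0.5369 0.001  0.078 ] 0.0917 97.3
pivot [0.5437 0.1183 0.095 ]
paddle [0.5086 0.1164 0.11  ]
paddle [0.5093 0.1154 0.12  ]
paddle [0.51   0.1144 0.13  ]
6 pivot guess [0.52568049 0.11702559]
8 pivot guess [0.52169636 0.1165364 ]
10 pivot guess [0.51773173 0.11590846]
```

```bash
python3 - <<'E'
from h import *
plan([.510,.1143,.16]); plan([.4955,.111,.093])
E
```

```text
t 1.75 tcp [0.4622 0.0535 0.2571] jawyaw -65.0 xdir [-0.001 -0.001 -1.   ] q [-0.01 -0.11  1.46 -0.    1.79  1.13] F [ 0.  -0.5 -0.5] T [0.   0.05 0.  ] w 0.0007
shift cm [ 9.71 -3.49 -6.92]
t 1.75 tcp [0.4622 0.0535 0.2571] jawyaw -65.0 xdir [-0.001 -0.001 -1.   ] q [-0.01 -0.11  1.46 -0.    1.79  1.13] F [ 0.  -0.5 -0.5] T [0.   0.05 0.  ] w 0.0007
shift cm [16.41 -3.8  -5.47]
```

Emit:
carry_out(targets=[[1,2.4,-0.87,-1.73,0],[1,2.4,-0.87,-1.73,0],[1,2.4,-0.87,-1.73,0],[1,2.5,-0.88,-1.73,0],[1,0,0,0,0],[1,0.8,0,0,0],[1,0.8,0,0,0],[1,0.8,0,0,0],[1,0.7,-0.03,0.18,0],[1,0.7,-0.03,0.18,0],[1,0.7,-0.05,0.22,0],[1,0.6,-0.05,0.22,0],[1,0.6,-0.05,0.25,0],[1,0.5,-0.05,0.2,0],[1,0.5,-0.03,0.1,0],[1,0.5,-0.02,0.1,0],[1,0,0,0,0],[1,0,0,0,0]])

```text
time: 3.55
tool_pos: [0.4979, 0.1129, 0.0929]
ee_rot: [2.895, 1.564, 0.193]
wrist_force: [-3.2, 1.7, 17.4]
width: 0.0
```

```bash
python3 - <<'E'
from h import *
plan([.4955,.111,.093])
s=snap('wrist','w2')
im=s['image'][:,:,::-1];cv2.imwrite('pics/w2.png',cv2.resize(im,(800,600),interpolation=cv2.INTER_CUBIC))
E
```

```text
t 3.55 tcp [0.4979 0.1129 0.0929] jawyaw -64.8 xdir [ 0.006  0.001 -1.   ] q [0.11 0.05 1.64 0.   1.45 1.24] F [-3.2  1.7 17.4] T [ 0.14  0.59 -0.02] w 0.0
shift cm [-0.01  0.07  0.3 ]
```

View pics/w2.png

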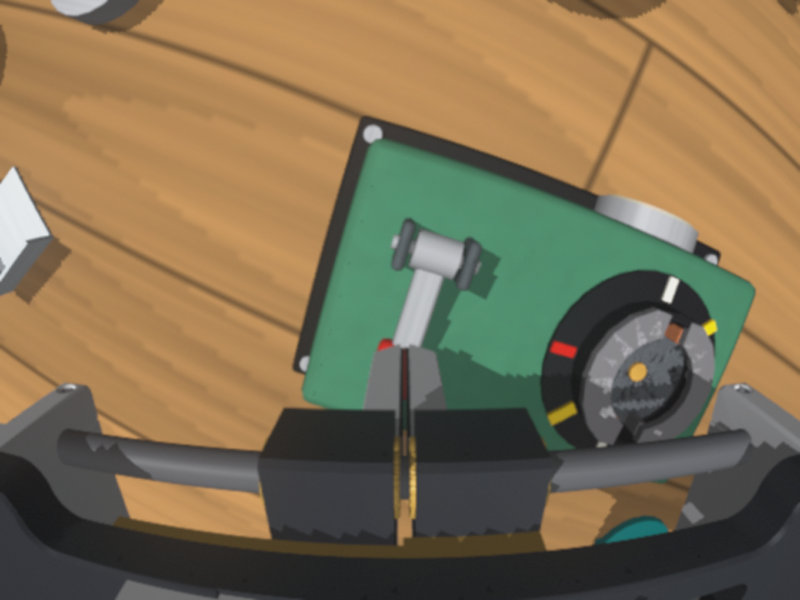

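The lever is at its stop: tip height 92.9 mm against about 93.5 mm expected when flat, with 17 N reaction. Image w2 shows the lever lying flat under the fingers. Next I lift, turn and go to the cap.

Emit:
carry_out(targets=[[0,-3,0,0,0],[0,-4,0,0,0],[0,-4,0,0,-7],[0,0,0,0,-7],[0,0,0,0,-7],[0,0,0,0,-7],[0,0,0,0,-7],[0,0,0,0,0],[0,0,0,0,0]])

```text
time: 4.5
tool_pos: [0.4954, 0.1122, 0.1973]
ee_rot: [-0.803, 1.568, -2.898]
wrist_force: [0.1, 0.1, -0.2]
width: 0.0691
```

```bash
python3 - <<'E'
from h import *
plan([.42,-.255,.20],-30)
E
```

```text
t 4.5 tcp [0.4954 0.1122 0.1973] jawyaw -30.0 xdir [-0.002 -0.001 -1.   ] q [ 0.11 -0.    1.48 -0.    1.67  0.63] F [ 0.1  0.1 -0.2] T [-0.03 -0.08 -0.03] w 0.0691
shift cm [-0.23 11.83 35.56]
turn deg -0.0
```

Emit:
carry_out(targets=[[0,0,1.3,4.1,0],[0,0,1.3,4.1,0],[0,0,1.3,4.1,0],[0,0,1.3,4.1,0],[0,0,1.3,4.1,0],[0,0,1.3,4.1,0],[0,0,1.3,4.1,0],[0,0,1.3,4.1,0],[0,0.3,1.3,4.1,0],[0,0.3,1.3,4.1,0],[0,0,0,0,0],[0,0,0,0,0],[0,0,0,0,0]])

```text
time: 5.8
tool_pos: [0.4048, -0.307, 0.1923]
ee_rot: [-2.469, 1.57, 1.722]
wrist_force: [0.5, -0.2, 0.0]
width: 0.0944
```

```bash
python3 - <<'E'
from h import *
s=snap('wrist','w3')
plan([.4264,-.2628,.1],-30)
im=s['image'][:,:,::-1];cv2.imwrite('pics/w3.png',cv2.resize(im,(800,600),interpolation=cv2.INTER_CUBIC))
E
```

```text
t 5.85 tcp [ 0.4049 -0.3068  0.1926] jawyaw -29.8 xdir [ 0.  0. -1.] q [-0.76 -0.    1.49  0.    1.65 -0.24] F [ 1.  -0.4  0.6] T [ 0.02 -0.1  -0.  ] w 0.0943
shift cm [ 9.26 -0.33 -4.88]
turn deg 0.2
```

View pics/w3.png

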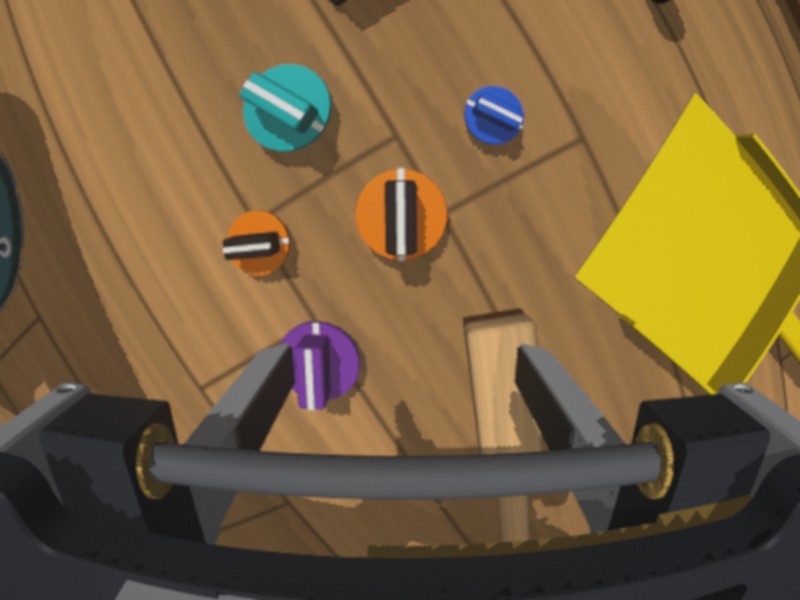

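```bash
python3 - <<'E'
from h import *
f=.7
P=lambda u,v,z:w('w3',u*f,v*f,z,True)
print('disc',P(402,214,.021),'top',P(401,219,.055))
p,q=P(401,182,.055),P(401,256,.055);print((p+q)/2,np.linalg.norm(p-q),np.degrees(np.arctan2(*(p-q)[1::-1])))
p,q=P(401,170,.022),P(401,259,.022);print((p+q)/2,np.degrees(np.arctan2(*(p-q)[1::-1])))
c=(P(402,214,.021)+P(401,219,.055))/2
plan([c[0],c[1],.025])
E
```

```text
disc [ 0.42942175 -0.26242066  0.021     ] top [ 0.42838595 -0.26318057  0.055     ]
[ 0.42830457 -0.26331258  0.055     ] 0.05067561435469337 60.0130982173084
[ 0.4285086  -0.26250272  0.022     ] 60.015556154379894
t 5.85 tcp [ 0.4049 -0.3068  0.1926] jawyaw -29.8 xdir [ 0.  0. -1.] q [-0.76 -0.    1.49  0.    1.65 -0.24] F [ 1.  -0.4  0.6] T [ 0.02 -0.1  -0.  ] w 0.0943
shift cm [16.76 -0.11 -5.  ]
```

Emit:
carry_out(targets=[[0,0,0,-2.5,0],[0,0,-0.1,-2.5,0],[0,3,0,0,0],[0,3,0,0,0],[0,3,0,0,0],[0,3,0,0,0],[0,2.5,0,0,0],[0,1.3,0,0,0],[0,0.9,0,0,0],[0,0,0,0,0],[0,0,0,0,0]])

```text
time: 6.95
tool_pos: [0.4295, -0.2645, 0.0267]
ee_rot: [1.423, 1.569, -0.669]
wrist_force: [0.1, -0.2, 0.0]
width: 0.094
```

```bash
python3 - <<'E'
from h import *
plan([.4287,-.2629,.025],-30)
E
```

```text
t 6.95 tcp [ 0.4295 -0.2645  0.0267] jawyaw -29.8 xdir [ 0.002 -0.001 -1.   ] q [-0.66  0.09  1.73 -0.    1.32 -0.14] F [ 0.1 -0.2  0. ] T [-0.07 -0.08 -0.01] w 0.094
shift cm [ 0.17 -0.15 -0.1 ]
turn deg 0.2
```

Close (with a small correction), then lift.

Emit:
carry_out(targets=[[0,0.15,-0.15,-0.1,0],[1,0,0,0,0],[1,0,0,0,0],[1,0,0,0,0],[1,0,0,0,0],[1,0,0,0,0],[1,0,0,0,0],[1,0,0,0,0],[1,0,0,0,0],[1,-2,0,0,0],[1,-4,0,0,0],[1,-4,0,0,0],[1,-4,0,0,0],[1,-2,0,0,0],[1,0,0,0,7.2],[1,0,0,0,7.5],[1,0,0,0,7.5],[1,0,0,0,7.5],[1,0,0,0,7.5]])

```text
time: 8.85
tool_pos: [0.4278, -0.2625, 0.184]
ee_rot: [0.633, 1.571, -2.114]
wrist_force: [0.0, 0.4, 0.3]
width: 0.0004
```

```bash
python3 - <<'E'
from h import *
plan([.5375,.002,.20],-82)
E
```

```text
t 8.85 tcp [ 0.4278 -0.2625  0.184 ] jawyaw -67.4 xdir [-0. -0. -1.] q [-0.66 -0.02  1.52 -0.    1.64  0.51] F [0.  0.4 0.3] T [ 0.   -0.05 -0.03] w 0.0004
shift cm [ -1.61 -20.19 -20.31]
turn deg 14.6
```

The grasp missed: I lifted before the slow fingers had closed. I'll look at the cap again.

Emit:
carry_out(targets=[[0,0,0,2.5,-7.5],[0,0,0,2.5,-7.5],[0,0,0,0,-7.5],[0,0,0,0,-7.5],[0,0,0,0,-7.5],[0,0,0,0,0],[0,0,0,0,0],[0,0,0,0,0],[0,0,0,0,0]])

```text
time: 9.75
tool_pos: [0.3833, -0.2849, 0.184]
ee_rot: [0.728, 1.571, -1.359]
wrist_force: [-0.3, 0.4, 0.5]
width: 0.0687
```

```bash
python3 - <<'E'
from h import *
s=snap('wrist','w4')
plan([.4264,-.2628,.1],-30)
im=s['image'][:,:,::-1];cv2.imwrite('pics/w4.png',cv2.resize(im,(800,600),interpolation=cv2.INTER_CUBIC))
E
```

```text
t 9.8 tcp [ 0.3832 -0.2849  0.184 ] jawyaw -29.6 xdir [-0. -0. -1.] q [-0.76 -0.07  1.57 -0.    1.64 -0.24] F [-0.1  0.1 -0.3] T [-0.08 -0.05  0.07] w 0.0728
shift cm [ 8.4   2.66 -4.05]
turn deg 0.4
```

View pics/w4.png

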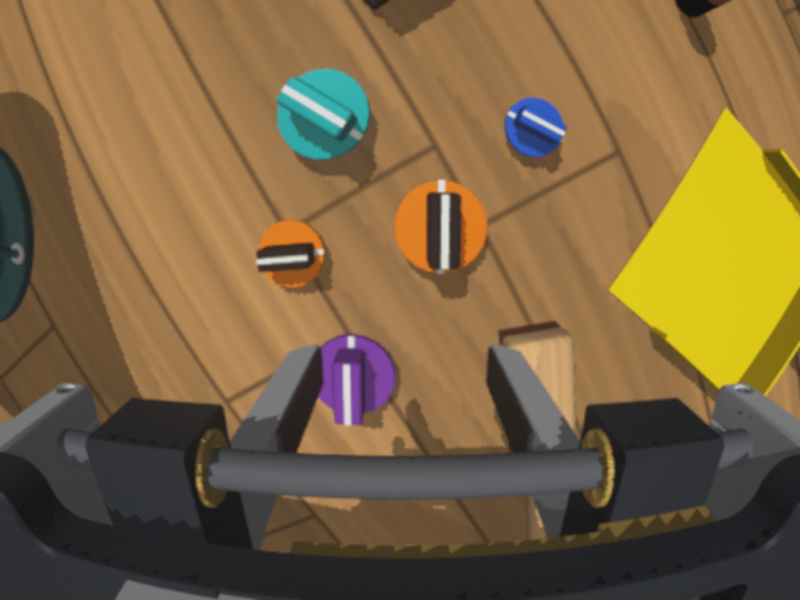

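Cap undisturbed: disc centre at about (441,227), bar at (444,195)–(444,268).

```bash
python3 - <<'E'
from h import *
f=.7
P=lambda u,v,z:w('w4',u*f,v*f,z,True)
print('disc',P(441,227,.021))
p,q=P(444,195,.055),P(444,268,.055);print((p+q)/2,np.degrees(np.arctan2(*(p-q)[1::-1])))
plan([.4285,-.263,.025],-30)
E
```

```text
disc [ 0.42828284 -0.26228111  0.021     ]
[ 0.42774833 -0.26196436  0.055     ] 61.07099492177419
t 9.8 tcp [ 0.3832 -0.2849  0.184 ] jawyaw -29.6 xdir [-0. -0. -1.] q [-0.76 -0.07  1.57 -0.    1.64 -0.24] F [-0.1  0.1 -0.3] T [-0.08 -0.05  0.07] w 0.0728
shift cm [15.9   2.86 -4.14]
turn deg 0.4
```

Emit:
carry_out(targets=[[0.4,0,1.4,-2.1,0],[0.4,0,1.4,-2.1,0],[0.4,3,0,0,0],[0.4,3,0,0,0],[0.4,3,0,0,0],[0.4,3,0,0,0],[0.4,2,0,0,0],[0.4,1.2,0,0,0],[0.4,0.7,0,0,0],[0.4,0,0,0,0],[1,0,0,0,0],[1,0,0,0,0],[1,0,0,0,0],[1,0,0,0,0],[1,0,0,0,0],[1,0,0,0,0],[1,0,0,0,0],[1,0,0,0,0],[1,0,0,0,0]])

```text
time: 11.7
tool_pos: [0.4284, -0.2623, 0.0254]
ee_rot: [1.172, 1.57, -0.914]
wrist_force: [-0.7, 0.5, 3.9]
width: 0.0217
```

```bash
python3 - <<'E'
from h import *
plan([.5375,.002,.20],-82)
E
```

```text
t 11.7 tcp [ 0.4284 -0.2623  0.0254] jawyaw -29.6 xdir [ 0. -0. -1.] q [-0.66  0.09  1.74 -0.    1.31 -0.15] F [-0.7  0.5  3.9] T [ 0.09  0.26 -0.02] w 0.0217
shift cm [-17.47  -3.54 -28.37]
turn deg 52.4
```

Emit:
carry_out(targets=[[1,-2,0,0,0],[1,-4,0,0,0],[1,-4,0,0,0],[1,-4,0,0,0],[1,-3.5,0,0,0],[1,0,0,0,7.4],[1,0,0,0,7.5],[1,0,0,0,7.5],[1,0,0,0,7.5],[1,0,0,0,7.5],[1,0,0,0,7.5],[1,0,0,0,7.5],[1,0,0,0,0],[1,0,0,0,0]])

```text
time: 13.1
tool_pos: [0.4282, -0.262, 0.1993]
ee_rot: [-0.85, 1.57, 2.435]
wrist_force: [-0.5, 0.2, -0.7]
width: 0.0219
```

```bash
python3 - <<'E'
from h import *
plan([.5375,.002,.2],-82)
E
```

```text
t 13.1 tcp [ 0.4282 -0.262   0.1993] jawyaw -81.8 xdir [-0.001  0.001 -1.   ] q [-0.66 -0.02  1.49  0.    1.67  0.77] F [-0.5  0.2 -0.7] T [ 0.04 -0.03  0.05] w 0.0219
shift cm [ -0.06 -24.58 -14.59]
turn deg 0.2
```

Emit:
carry_out(targets=[[1,0,-4.3,-0.8,0],[1,0,-4.3,-0.8,0],[1,0,-4.3,-0.8,0],[1,0,-4.3,-0.8,0],[1,0,-4.3,-0.8,0],[1,0,-4.3,-0.8,0],[1,0,0,0,0],[1,0,0,0,0],[1,0,0,0,0]])

```text
time: 14.0
tool_pos: [0.4397, -0.0009, 0.1998]
ee_rot: [1.106, 1.57, -1.895]
wrist_force: [-0.3, -0.0, -1.3]
width: 0.0218
```

```bash
python3 - <<'E'
from h import *
s=snap('wrist','w5')
plan([.5375,.002,.2],-82)
im=s['image'][:,:,::-1];cv2.imwrite('pics/w5.png',cv2.resize(im,(800,600),interpolation=cv2.INTER_CUBIC))
E
```

```text
t 14.05 tcp [ 0.4398 -0.0012  0.1998] jawyaw -82.0 xdir [-0.    -0.001 -1.   ] q [-0.13 -0.16  1.62 -0.    1.68  1.3 ] F [ 0.6 -0.  -1.2] T [ 0.02 -0.01 -0.02] w 0.0222
shift cm [-0.02  1.04 -9.72]
turn deg -0.0
```

View pics/w5.png

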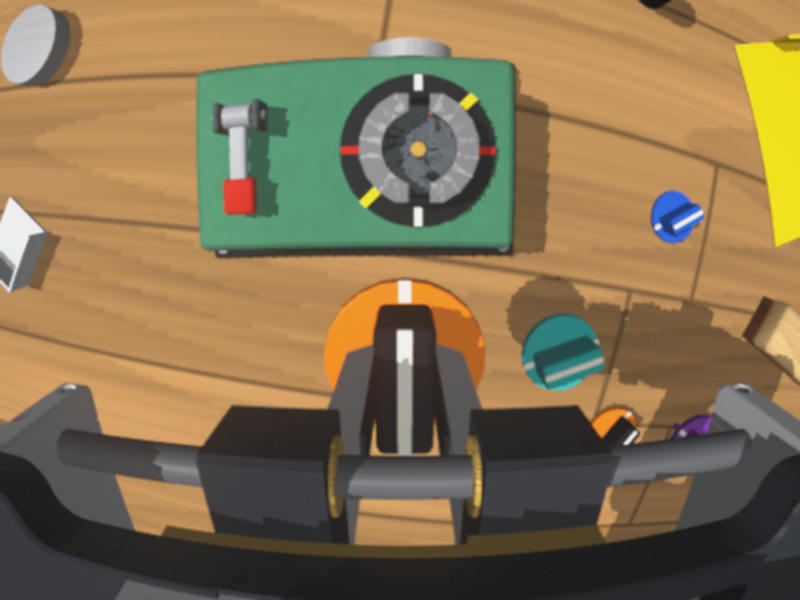

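```bash
python3 - <<'E'
from h import *
f=.7
P=lambda u,v,z:w('w5',u*f,v*f,z,True)
for n,a,b in [('white',(418,82),(418,217)),('yel',(469,101),(369,197)),('red',(349,151),(488,151))]:
    p,q=P(*a,.078),P(*b,.078); print(n,((p+q)/2).round(4),np.linalg.norm(p-q).round(4),np.degrees(np.arctan2(*(p-q)[1::-1])).round(1))
print('bore tops (rim z)',P(383,149,.097),P(454,149,.097), P(410,95,.097),P(428,95,.097),P(408,200,.097),P(428,200,.097))
t=P(404,282,.1998+.019-.023); print('pointer tip vs tcp',t, t-[.4398,-.0012,t[2]])
p,q=P(404,333,.2298),P(404,450,.2298);print('bar',(p+q)/2,np.linalg.norm(p-q),np.degrees(np.arctan2(*(p-q)[1::-1])))
# colour segmentation of white marks
im=load('w5')['im'].astype(int)
E
```

```text
white [0.5371 0.0032 0.078 ] 0.0883 8.0
yel [0.5378 0.0027 0.078 ] 0.09 -37.4
red [0.5365 0.0027 0.078 ] 0.0891 98.4
bore tops (rim z) [0.53266203 0.02428412 0.097     ] [ 0.5388236  -0.01766349  0.097     ] [0.56778912 0.01295394 0.097     ] [0.5693801  0.00234009 0.097     ] [0.5040745  0.00523004 0.097     ] [ 0.50579077 -0.00666552  0.097     ]
pointer tip vs tcp [0.47483696 0.00364678 0.1958    ] [0.03503696 0.00484678 0.        ]
bar [ 0.44179543 -0.0009423   0.2298    ] 0.046377071685672115 7.9528462836711755
```

Emit:
carry_out(targets=[[1,0,0.25,-2.4,0],[1,0,0.25,-2.4,0],[1,0,0.25,-2.4,0],[1,0,0.2,-2.4,0],[1,2,0,0,0],[1,2,0,0,0],[1,1.5,0,0,0],[1,0.8,0,0,0],[1,0,0,0,0],[1,0,0,0,0],[1,0,0,0,0]])

```text
time: 15.15
tool_pos: [0.5368, 0.0038, 0.1383]
ee_rot: [2.87, 1.568, -0.131]
wrist_force: [-0.6, -0.3, -1.3]
width: 0.022
```

```bash
python3 - <<'E'
from h import *
plan([.5371,.0029,.109],-82)
E
```

```text
t 15.15 tcp [0.5368 0.0038 0.1383] jawyaw -82.0 xdir [ 0.003 -0.    -1.   ] q [-0.1   0.08  1.51 -0.    1.55  1.33] F [-0.6 -0.3 -1.3] T [-0.01 -0.03  0.03] w 0.022
shift cm [ 2.94  0.1  -0.  ]
turn deg 0.0
```

Emit:
carry_out(targets=[[1,0.8,0.1,0,0],[1,0.5,0,0,0],[1,0.4,0,0,0],[1,0.4,0,0,0],[1,0.4,0,0,0],[1,0.3,0,0,0],[1,0,0,0,0],[1,0,0,0,0]])

```text
time: 15.95
tool_pos: [0.5363, 0.0031, 0.1094]
ee_rot: [2.966, 1.57, -0.035]
wrist_force: [-1.1, 0.1, 1.8]
width: 0.0217
```

```bash
python3 - <<'E'
from h import *
plan([.5371,.0029,.109],-82)
E
```

```text
t 15.95 tcp [0.5363 0.0031 0.1094] jawyaw -82.0 xdir [ 0. -0. -1.] q [-0.1   0.1   1.55  0.    1.49  1.33] F [-1.1  0.1  1.8] T [ 0.15  0.33 -0.02] w 0.0217
shift cm [ 0.04  0.03 -0.08]
turn deg 0.0
```

Emit:
carry_out(targets=[[1,0.15,0,0,0],[1,0,0,0,0],[1,0,0,0,0],[1,0,0,0,4.5],[1,0,0,0,4.5],[1,0,0,0,4.5],[1,0,0,0,4.5],[1,0,0,0,4.5],[1,0,0,0,4.5],[1,0,0,0,4.5],[1,0,0,0,4.5],[1,0,0,0,4.5],[1,0,0,0,4.5],[1,0,0,0,0],[1,0,0,0,0],[1,0,0,0,0]])

```text
time: 17.55
tool_pos: [0.5375, 0.0033, 0.1095]
ee_rot: [-2.439, 1.567, 0.057]
wrist_force: [-0.8, 0.8, 6.4]
width: 0.0218
```

```bash
python3 - <<'E'
from h import *
plan([.5371,.0029,.109],-127)
s=snap('wrist','w6');t=snap('scene','s6')
a=cv2.resize(s['image'][150:420,150:420,::-1],(400,400),interpolation=cv2.INTER_CUBIC)
b=cv2.resize(t['image'][160:270,240:360,::-1],(400,367),interpolation=cv2.INTER_CUBIC)
b=cv2.copyMakeBorder(b,0,33,0,0,cv2.BORDER_CONSTANT);cv2.imwrite('pics/m6.png',np.hstack([a,b]))
E
```

```text
t 17.55 tcp [0.5375 0.0033 0.1095] jawyaw -126.9 xdir [ 0.004  0.    -1.   ] q [-0.1   0.1   1.55  0.    1.49  2.12] F [-0.8  0.8  6.4] T [0.24 0.28 0.09] w 0.0218
shift cm [0.05 0.06 0.01]
turn deg 0.1
```

View pics/m6.png

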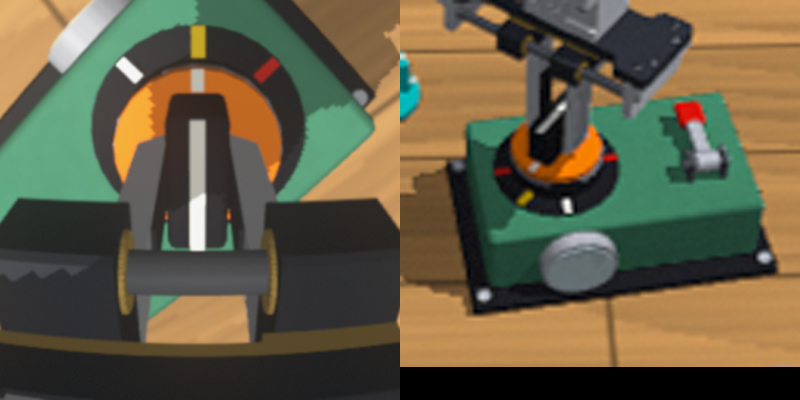

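The pointer at (197,75) lines up with the yellow mark at (197,42). The disc is on the rim and the lever lies flat at (690,115). The measured torque of 0.09 N m matches the spring at the test marks, so I'm handing in.

```bash
python3 -c "
from bench import robot
print(robot.close_job())"
```

```text
the job is handed in; nothing more can be done
None
```

I pressed the lift lever flat, seated the orange cap in the neck, turned it 45° clockwise to the yellow test marks, and handed the job in at 17.6 s still gripping it. No verdict was reported.

- **Lever:** when pressed it was against its stop (17 N reaction at 92.9 mm tip height). The last picture still shows it flat.
- **Cap seating:** the tool was at 109.5 mm, against the 109 mm expected for fully down. It was within about 1 mm of the neck axis, with a 6.4 N push on the rim.
- **Test marks:** the jaw yaw was -126.9° against the -127° planned, and the pointer lines up with the yellow mark in the picture. The wrist torque of 0.09 N m agrees with the spring at the test marks.
- **Grip:** the fingers stood 21.8 mm apart on the 22 mm bar. I could not read the grip force or the ring angle directly.
- **Missed grasp:** my first grasp missed because I lifted before the fingers had closed. A second look showed the cap had not moved, and the second grasp held.
- **Bystanders:** I steered clear of the other things on the bench, but did not measure their positions at the end.

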